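# Lock the coconut scraper's suction foot

### The arm

A 6-joint arm with a two-finger parallel gripper is mounted at the origin on the work surface. World frame = base frame: x ahead of the robot, y to its left, z up, the work surface at z = 0. Lengths are in m, angles in degrees, forces in N, time in s.
With the tool pointing down it reaches from about 0.375 to 0.9 m from the base axis. Payload 3.1 kg.
Tool frame: the origin (TCP) lies on the centre line of the jaws, within the pads' length; the fingertips stand 19 mm ahead of it and the grasp point (between the pads) is the TCP; z points along the fingers, y is the direction in which the jaws open and shut (so a half turn about z gives the same grasp; the last joint's range is limited). The gripper opens to 87 mm and grips with 3 to 60 N. Pads are 19 mm wide; open, the fingers measure 117 mm over their backs; the gripper's body (75 mm by 190 mm) begins 51 mm behind the grasp point.
Start: joints at [-10.227, 30.224, 82.088, -0, 67.689, -10.227], TCP at [0.625, 0, 0.242] pointing down, gripper open.
Joint ranges: [-176.69, 176.69], [-43.24, 126.21], [12.49, 139.97], [-82, 262], [0, 151.66], [-163.58, 163.58]. Speed limits (degrees/s): [159.86, 159.86, 180, 180, 180, 180].

### API

Orientations are given as a 3x3 rotation matrix whose columns are the frame's x, y, z axes.
In Python, from rig import bot gives the robot as it stands.
- The arm moves only by the tool carry_out, never from a script. Its argument "targets" is a list of rows, each a list of 6 numbers: the shift along the tool's x, y, z each as a share of 200 mm, from -1 to 1, then the turn, a rotation vector about the tool's x, y, z each as a share of pi/2 rad, from -1 to 1. In form: [[dx, dy, dz, ax, ay, az], ...]. A call has 1 to 20 rows; each row is the pose to reach, as a shift and turn from the pose measured when the call began, along the tool's axes at that moment; what a row does not reach only later rows make up. A row lasts 1/8 s, in which the tool goes at most 62.5 mm and 10.7 degrees, less where a joint would pass 70% of its speed; a pose out of reach is approached as far as the arm can. A call with a number of a shift or a turn outside -1 to 1 is refused whole. A call with a gripper value outside its range is refused whole. "jaw" is the gripper's target within -1 to 1 (fully open at 1, half-way at 0, shut at -1), set as the call begins (left out, the last holds). The fingers move at their own pace and stop on an object; the grip force is fixed at half the most. Time passes only in rows, so rows that repeat a pose let the fingers close. It gives the time, the measured TCP pose, the force and the opening at its end, in the units of the state.
- bot.read_state(): the state, without advancing time (a new reading comes with each control period).
- bot.capture(name): name is "scene" or "side" or "wrist"; returns the picture (400x640x3 uint8, blue, green, red); there is no depth.
- bot.camera_info(name): a dict with "camera_matrix" (3x3 intrinsics, pixels), "k1" (the pictures are not rectified: a ray, as slopes to the right and down, at radius r is drawn at 1 + k1 r^2 times it, then the intrinsics apply), "view" (4x4, takes a point from world to camera coordinates); the wrist camera has in their place "mount" (4x4, takes a point from camera to tool coordinates, whose origin is the TCP and whose axes are the flange's). Camera axes: x right, y down, z forward; pixel columns grow to the right and rows downward; lengths in m; the calibration is good to about 2 mm. A picture is of the moment at which its call begins: read the wrist's pose just before it. camera_info takes no time and is no camera call.
- bot.hand_in(): hands the job in, once; it reports no verdict.
The state is a dict: "time_s": time; "joint_positions": joint angles; "qvel": joint speeds; "tau": joint torques, N m; "position": TCP position; "tcp_rot": TCP orientation; "force": force on the tool from outside, world axes, zero at the start; "moment": the same for the moment, N m; "opening": opening from 0.0 (shut) to 1.0 (fully open).
Only numpy, scipy, OpenCV 4.12 (cv2) and the standard library are available. Lean on these libraries where they do the work, as an engineer would, in place of code of your own. Each camera call takes 0.05 s, during which the arm holds its last target.

### The job

The coconut scraper stands ready on the granite, but its suction foot is not locked yet. With a fingertip, gently push the red locking lever at its foot up and over the middle until it snaps down on the crank side and stays there. Only push the lever, do not grip it; do not shove, tip or lift the scraper, and leave the bowl, the pan lid, the tiffin box and the roller where they are.

Things in the scene. Friction and masses are not known exactly. Their poses are not given: they have to be found in the camera images.
- scraper: Coconut scraper, 1.7 kg, loose on a round rubber suction foot, 125 mm wide; over 5 N sideways at the lever can shift it. Origin: foot's underside centre; z up. Foot dome 112 mm wide, 58 high; 36 mm column; level spindle housing along y, 42 mm thick, axis 172 mm up. Blade 58 mm wide on its +y end, to y 126 mm; crank on -y, y -75 to -152, reaching 100 mm up or to +x. Locking lever on the -x side.
- lever_pivot (a point): Point on the locking lever's axis, at the lever's root on the -x side of the scraper's foot: 34 mm above the granite, 71 mm from the scraper's centre line. The axis runs along the scraper's x.
- lever_grip (a point): Middle of the red sleeve of the locking lever, the part to push: a round bar, 17 mm thick, pointing away from the axis, from 46 to 85 mm from it (this point: 66 mm). The lever is bent outward, so the sleeve swings in the plane x = -91 mm of the scraper, with free space around it.
- lock_lever (a joint): Lever angle, rad. 0 = free, leaning to the blade (scraper's +y) 40 degrees from upright; 0.7 = upright, middle; 1.4 = locked, leaning to the crank (-y) 40 degrees. A spring drives it from the middle to the nearer end: at the sleeve it takes 2 to 3 N up to the middle, then snaps over by itself. Pushed along its arc it goes easiest. Hard stops at both ends.
- bowl: Clear glass bowl, 112 mm across the rim, 58 mm high, standing beneath the blade. Origin: centre of its underside. Not to be disturbed.
- pan_lid: Round aluminium pan lid, 164 mm diameter, with a black knob, 42 mm high in all, lying flat. Origin: centre of its underside. Not to be disturbed.
- tiffin: Closed plastic tiffin box, orange with a white lid, 111 x 156 x 63 mm. Origin: centre of its underside. Not to be disturbed.
- roller: Stone grinding roller lying on its side behind the scraper, 280 mm long, 90 mm diameter, 4 kg; its length is along its own y. Origin: centre of its underside. Not to be disturbed.

How it is judged:
By the outcome, as a careful person would: the job done as asked, in the order asked, and still so for the second after the job is handed in, with the robot touching nothing.
It also fails if it takes over 35 s, if anything falls off the work surface, if the arm or the gripper's body presses on something with over 40 N, if the wrist force passes 120 N, or if a joint passes its speed limit or range.

## Working session

There is one attempt and no reset: what is moved stays moved. The work goes in short steps, Python scripts to look and compute and a tool call to move; the robot and the scene stay as the last step left them, time stands still between calls to the robot, and variables do not carry over. Pictures are saved under pics/ and viewed, and the job is handed in when it is done.

Besides the shell and the picture viewer there is one more tool, called after "Emit:" as name([rows], argument=value, ...), one row to a line, values as JSON. carry_out: Moves the arm, as the interface text tells. Shift numbers are shares of 200 mm and turn numbers shares of pi/2 rad, none past 1 either way. Its arguments: {"type":"object","properties":{"targets":{"type":"array"},"jaw":{"type":"number"}},"required":["targets"]}

```bash
mkdir -p pics; ls
python3 - <<'E'
from rig import bot
import cv2
for n in ("scene","side","wrist"):
    cv2.imwrite(f"pics/{n}0.png",bot.capture(n))
    i=bot.camera_info(n); print(n,{k:(v.tolist() if hasattr(v,'tolist') else v) for k,v in i.items()})
print(bot.read_state())
E
```

```text
pics
scene {'camera_matrix': [[509.080620172276, 0.0, 322.76889871729156], [0.0, 509.080620172276, 197.26714355729342], [0.0, 0.0, 1.0]], 'k1': -0.06242919873296248, 'view': [[-0.8696297648600135, 0.49370127622303633, 0.0017668970719670605, 0.48149058576080744], [0.3465488091818703, 0.6129693423033532, -0.7100510603124416, -0.19348769649432745], [-0.35163616839589396, -0.6168692205418747, -0.7041479743803247, 1.5824691432825406], [0.0, 0.0, 0.0, 1.0]]}
side {'camera_matrix': [[499.9841287739458, 0.0, 317.91416647690926], [0.0, 499.9841287739458, 206.2078683056583], [0.0, 0.0, 1.0]], 'k1': -0.04021428033286112, 'view': [[-0.8851585898877253, -0.46509107858527843, 0.013585262910826838, 0.572857976975426], [-0.3351103400508253, 0.6169806849096262, -0.7120645296877727, 0.2340957440573739], [0.3227930153194059, -0.6348425970812221, -0.7019825825418853, 1.2947218424325466], [0.0, 0.0, 0.0, 1.0]]}
wrist {'camera_matrix': [[358.56086309584197, 0.0, 318.26528184246706], [0.0, 358.56086309584197, 196.89601021961974], [0.0, 0.0, 1.0]], 'k1': -0.005220608670484073, 'mount': [[0.00019727141873357
[... 361 characters left out ...]
e+01, -6.76069198e-04,
        6.76884205e+01, -1.02262848e+01]), 'qvel': array([-0.07219181, -0.20860309, -0.11344589,  0.04518426, -0.02661059,
       -0.04913299]), 'tau': array([ 9.14956272e-04, -4.40429199e+01, -1.76841742e+01,  6.33679633e-02,
        5.52540855e-02, -1.06930895e-04]), 'position': array([6.24473988e-01, 1.16153879e-04, 2.40799884e-01]), 'tcp_rot': array([[ 2.14631588e-05,  9.99998683e-01, -1.62312388e-03],
       [ 9.99999960e-01, -2.10058454e-05,  2.81765489e-04],
       [ 2.81731023e-04, -1.62312987e-03, -9.99998643e-01]]), 'force': array([ 0.21914144,  0.56798078, -0.43326178]), 'moment': array([ 0.05475651, -0.00536826,  0.00922066]), 'opening': 0.9996668282047924}
```

View pics/scene0.png

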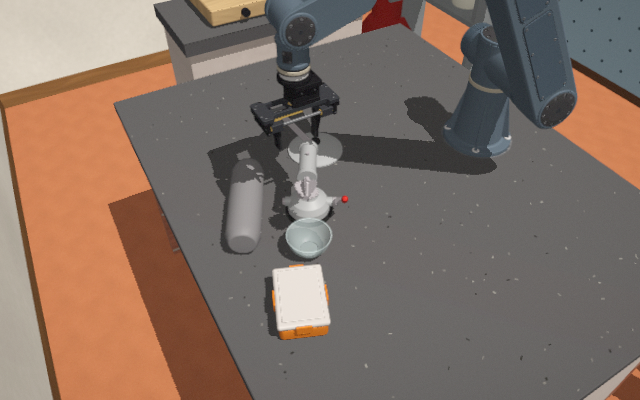

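View pics/side0.png

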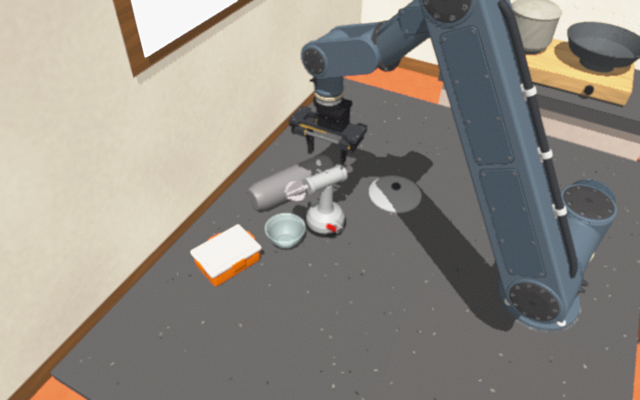

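View pics/wrist0.png

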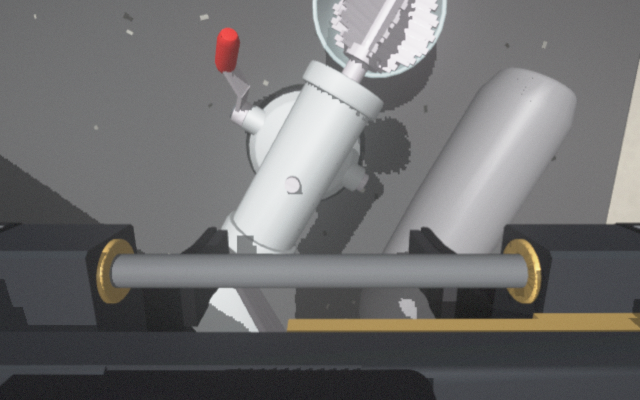

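```bash
cat > h.py <<'E'
import numpy as np, cv2
from rig import bot
def ray(n,uv,st=None):
    i=bot.camera_info(n); K=np.array(i["camera_matrix"]); k=i["k1"]
    p=cv2.undistortPoints(np.array([[uv]],float),K,np.array([k,0,0,0.]))[0,0]
    d=np.array([*p,1.])
    if n=="wrist":
        st=st or bot.read_state(); M=np.array(i["mount"]); R=np.array(st["tcp_rot"]); 
        return R@M[:3,3]+st["position"], R@M[:3,:3]@d
    V=np.array(i["view"]); return -V[:3,:3].T@V[:3,3], V[:3,:3].T@d
def tri(rs):
    A=np.zeros((3,3));b=np.zeros(3)
    for o,d in rs:
        d=d/np.linalg.norm(d);P=np.eye(3)-d[:,None]*d;A+=P;b+=P@o
    x=np.linalg.solve(A,b); return x,[np.linalg.norm((np.eye(3)-np.outer(d,d)/(d@d))@(x-o)) for o,d in rs]
def plane(r,z): o,d=r; return o+d*(z-o[2])/d[2]
def redmask(im,box):
    m=((im[...,2]>110)&(im[...,1]<70)&(im[...,0]<70)).astype(np.uint8)
    x0,y0,x1,y1=box; q=np.zeros_like(m); q[y0:y1,x0:x1]=m[y0:y1,x0:x1]; return q
E
python3 - <<'E'
from h import *
st=bot.read_state()
rs=[]
for n,b in (("scene",(330,180,365,220)),("side",(310,210,350,245)),("wrist",(200,20,250,80))):
    im=cv2.imread(f"pics/{n}0.png"); m=redmask(im,b); ys,xs=np.nonzero(m)
    print(n,len(xs),xs.mean(),ys.mean(),xs.min(),xs.max(),ys.min(),ys.max()); rs.append(ray(n,(xs.mean(),ys.mean()),st))
print(tri(rs)); print(tri([rs[0],rs[2]]),tri([rs[1],rs[2]]))
# sleeve ends wrist
for uv in ((229,36),(226,67)): print(plane(ray("wrist",uv,st),.085 ))
im=cv2.imread("pics/wrist0.png"); cv2.imwrite("pics/w_crop.png",cv2.resize(im[0:260,180:460],None,fx=2.3,fy=2.3,interpolation=cv2.INTER_CUBIC))
im=cv2.imread("pics/scene0.png"); a=cv2.resize(im[130:270,260:370],None,fx=4,fy=4,interpolation=cv2.INTER_CUBIC)
cv2.imwrite("pics/s_crop.png",a)
im=cv2.imread("pics/side0.png"); a=cv2.resize(im[140:260,260:400],None,fx=4,fy=4,interpolation=cv2.INTER_CUBIC)
cv2.imwrite("pics/d_crop.png",a)
E
```

```text
scene 30 344.43333333333334 198.56666666666666 342 347 196 201
side 39 331.5128205128205 227.89743589743588 327 335 225 231
wrist 588 226.43027210884352 54.164965986394556 216 239 36 71
(array([0.55142927, 0.1070941 , 0.0822235 ]), [np.float64(0.0020030834099900967), np.float64(0.0017055235443291436), np.float64(0.0010638289918781837)])
(array([0.55302096, 0.10743768, 0.08565896]), [np.float64(7.792448485809579e-05), np.float64(7.792448485822732e-05)]) (array([0.55111775, 0.10778835, 0.08053797]), [np.float64(0.0006704793574392782), np.float64(0.0006704793574392898)])
[0.55558572 0.12072467 0.085     ]
[0.55185727 0.09805626 0.085     ]
```

View pics/w_crop.png

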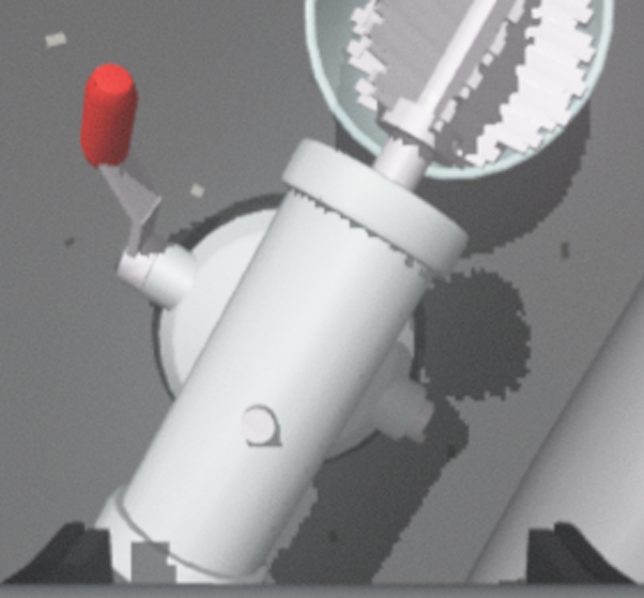

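View pics/s_crop.png

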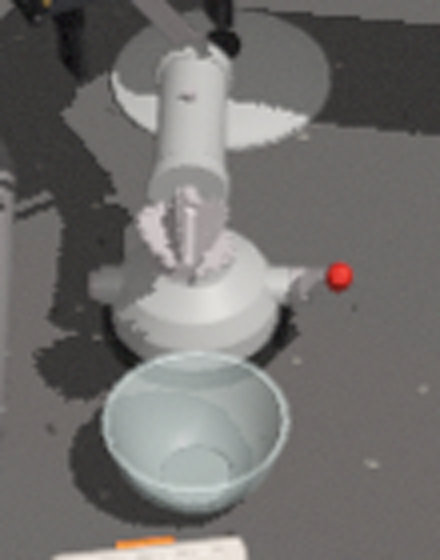

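View pics/d_crop.png

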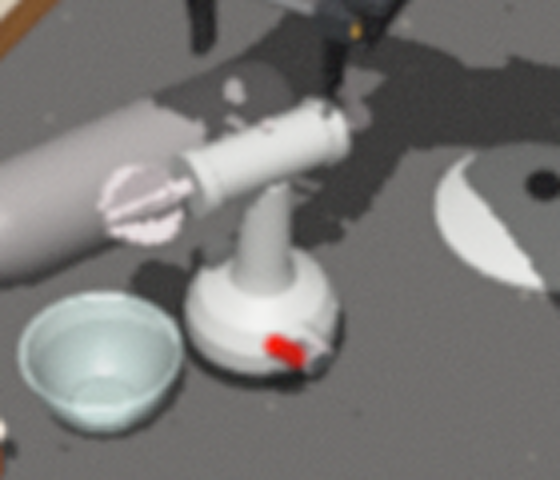

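Run:
```python
from h import *
st=bot.read_state()
f=lambda x,y:(x/2.3+180-.3,y/2.3-.3)
W=lambda p,z:plane(ray("wrist",f(*p),st),z)
for a,b,z in (((125,500),(290,185),.172),((265,575),(425,275),.172),((195,538),(357,230),.172)):
    p,q=W(a,z),W(b,z); d=q-p; print("axis",p,q,np.degrees(np.arctan2(d[1],d[0])))
p,q=W((160,275),.034),W((412,412),.034); d=q-p; print("boss",p,q,np.degrees(np.arctan2(d[1],d[0])),(p+q)/2)
p,q=W((104,155),.07),W((112,80),.1); print("sleeve",p,q)
# red principal axis ends
t=(p+q)/2
for ang in (55,57,60,62,64):
    y=np.array([np.cos(np.radians(ang)),np.sin(np.radians(ang))]); x=np.array([y[1],-y[0]])
    print(ang,"centre from sleeve",np.array([.552,.1073])+.091*x-.0424*y)
# side camera: column axis base
print(W((289,331),.0))
```

```text
axis [0.57277827 0.00163326 0.172     ] [0.61781817 0.08235042 0.172     ] 60.838629234839495
axis [ 0.61008556 -0.01991842  0.172     ] [0.65151948 0.06081395 0.172     ] 62.83194259975467
axis [ 0.59121381 -0.00916155  0.172     ] [0.63433193 0.07171529 0.172     ] 61.93644733592284
boss [0.55857798 0.05594315 0.034     ] [ 0.66473127 -0.00189785  0.034     ] -28.585160970301036 [0.61165463 0.02702265 0.034     ]
sleeve [0.54725794 0.09948298 0.07      ] [0.55871392 0.11912212 0.1       ]
55 centre from sleeve [0.6022232 0.0203725]
57 centre from sleeve [0.60522633 0.02217822]
60 centre from sleeve [0.60960831 0.02508052]
62 centre from sleeve [0.61244264 0.02714111]
64 centre from sleeve [0.61520332 0.02929936]
[0.61060555 0.02940456 0.        ]
```

```bash
cat > plan.py <<'E'
from h import *
from scipy.spatial.transform import Rotation as Ro
C=np.array([.6125,.0275,0]); ang=np.radians(61.8)
ys=np.array([np.cos(ang),np.sin(ang),0]); xs=np.array([ys[1],-ys[0],0]); S=np.c_[xs,ys,[0,0,1]]
T=np.radians(25)
def Rt(t=T): return S@np.c_[[-1,0,0],[0,np.cos(t),-np.sin(t)],[0,-np.sin(t),-np.cos(t)]]
P=np.array([-.094,0,.034])
def tcp(phi,gap=0,t=T,half=.015):
    f=np.radians(phi);u=np.array([0,np.sin(f),np.cos(f)]);n=np.array([0,np.cos(f),-np.sin(f)])
    yt=np.array([0,np.cos(t),-np.sin(t)]);zt=np.array([0,-np.sin(t),-np.cos(t)])
    if f>=t: p=P+.085*u+.0085*n+half*yt+.006*zt
    else: p=P+.060*u+.0085*n+half*yt-.019*zt
    return C+S@(p+gap*n)
def row(pos,R,st=None):
    st=st or bot.read_state(); Rc=np.array(st["tcp_rot"]); 
    return np.round(np.r_[Rc.T@(pos-st["position"])/.2, Ro.from_matrix(Rc.T@R).as_rotvec()/(np.pi/2)],3)
E
python3 - <<'E'
from plan import *
for p in (40,30,25,20,10,0,-8): print(p,tcp(p))
print("pre",tcp(40,.03))
pre=tcp(40,.04); pre[2]=.25
print("above",pre,row(pre,Rt()));
E
```

```text
40 [0.56377906 0.13555625 0.08187296]
30 [0.55844533 0.12560889 0.09158504]
25 [0.55549895 0.12011392 0.09566679]
20 [0.55334784 0.11610212 0.09835496]
10 [0.5487552  0.10753688 0.10249303]
0 [0.54389277 0.09846848 0.10488057]
-8 [0.5399077  0.09103635 0.10547963]
pre [0.5746389  0.15580978 0.06258933]
above [0.57825885 0.16256096 0.25      ] [ 0.812 -0.231 -0.045  0.249 -0.15  -0.675]
```

Emit:
carry_out([
  [0, 0, -0.25, 0, 0, 0],
  [0, 0, -0.5, 0, 0, 0],
  [0, 0, -0.5, 0, 0, 0],
  [0, 0, -0.5, 0, 0, 0],
], jaw=-1)

```text
time_s: 0.65
position: [0.624, 0.0002, 0.3402]
tcp_rot: [[-0.0, 1.0, -0.003], [1.0, 0.0, 0.0], [0.0, -0.003, -1.0]]
force: [0.8, -0.2, -0.8]
opening: 0.633
```

Run:
```python
from plan import *
pre=tcp(40,.04); pre[2]=.26
print(row(pre,Rt()))
```

```text
[ 0.812 -0.228  0.402  0.249 -0.151 -0.675]
```

Emit:
carry_out([
  [0.1, -0.03, 0.0, 0.03, -0.02, -0.08],
  [0.2, -0.06, 0.0, 0.06, -0.04, -0.17],
  [0.3, -0.08, 0.05, 0.09, -0.06, -0.26],
  [0.4, -0.11, 0.1, 0.12, -0.08, -0.34],
  [0.5, -0.14, 0.15, 0.15, -0.09, -0.42],
  [0.6, -0.17, 0.2, 0.18, -0.11, -0.51],
  [0.7, -0.2, 0.3, 0.22, -0.13, -0.6],
  [0.81, -0.23, 0.4, 0.25, -0.15, -0.675],
  [0.81, -0.23, 0.4, 0.25, -0.15, -0.675],
  [0.81, -0.23, 0.4, 0.25, -0.15, -0.675],
])

```text
time_s: 1.9
position: [0.5777, 0.1616, 0.2598]
tcp_rot: [[-0.881, 0.428, -0.203], [0.474, 0.798, -0.373], [0.003, -0.425, -0.905]]
force: [0.0, -0.0, 0.3]
opening: 0.005
```

Run:
```python
from plan import *
st=bot.read_state(); print(st["position"],st["joint_positions"],st["force"],st["opening"])
im=bot.capture("wrist"); cv2.imwrite("pics/w1.png",im)
m=redmask(im,(0,0,640,400)); n,l,s,c=cv2.connectedComponentsWithStats(m); print(s[1:],c[1:])
pre=tcp(40,.04); print(row(pre,Rt()),pre)
```

```text
[0.57767188 0.16160159 0.25976429] [ 13.62862905  35.93798061  72.33582769 -18.32623278  89.26852256
 -45.03398722] [ 0.03314446 -0.00226627  0.32390224] 0.005264456723460099
[] []
[ 0.001  0.438  0.923 -0.001 -0.001 -0.001] [0.57825885 0.16256096 0.05616146]
```

View pics/w1.png

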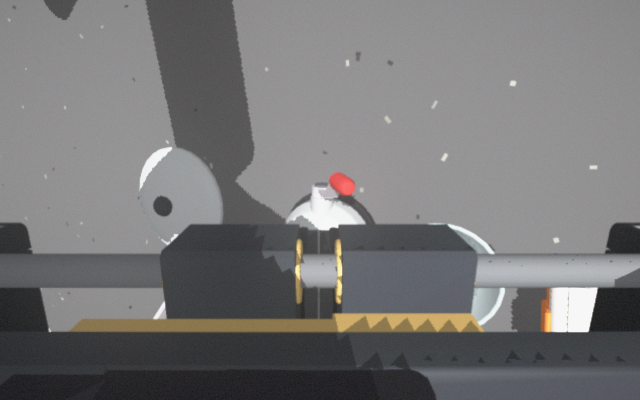

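Run:
```python
from plan import *
st=bot.read_state()
im=cv2.imread("pics/w1.png"); hsv=cv2.cvtColor(im,cv2.COLOR_BGR2HSV)
m=((hsv[...,1]>150)&((hsv[...,0]<8)|(hsv[...,0]>170))&(hsv[...,2]>90)).astype(np.uint8)
n,l,s,c=cv2.connectedComponentsWithStats(m); print(s[1:],c[1:])
i=bot.camera_info("wrist");M=np.array(i["mount"])
def proj(p):
    R=np.array(st["tcp_rot"]); q=R.T@(p-st["position"]); q=M[:3,:3].T@(q-M[:3,3]); 
    return cv2.projectPoints(q[None],np.zeros(3),np.zeros(3),np.array(i["camera_matrix"]),np.array([i["k1"],0,0,0.]))[0].ravel()
for r in (.046,.066,.085):
    f=np.radians(40); print(r,proj(C+S@np.array([-.091,r*np.sin(f),.034+r*np.cos(f)])))
sc=lambda p:S.T@(p-C)
for uv in ((273,271),(322,266),(329,325),(278,328),(300,296)): print("tiffin",sc(plane(ray("scene",uv),.063)))
for uv in ((286,240),(332,238),(309,223),(308,256)): print("bowl",sc(plane(ray("scene",uv),.058)))
for g in (.04,.02,0): print(g,sc(tcp(40,g)))
```

```text
[[331 174  23  21 238]] [[340.43697479 182.28571429]]
0.046 [332.86586326 179.15721351]
0.066 [339.19503358 183.19224162]
0.085 [345.9005319  187.46732469]
tiffin [0.07922761 0.24427835 0.063     ]
tiffin [-0.03013139  0.23271196  0.063     ]
tiffin [-0.04091574  0.38386801  0.063     ]
tiffin [0.06283059 0.38856964 0.063     ]
tiffin [0.01867499 0.31190495 0.063     ]
bowl [0.05302849 0.15010817 0.058     ]
bowl [-0.05584593  0.14631928  0.058     ]
bowl [-0.00157839  0.09701049  0.058     ]
bowl [0.00124565 0.1994018  0.058     ]
0.04 [-0.094       0.10284901  0.05616146]
0.02 [-0.094       0.08752812  0.06901721]
0 [-0.094       0.07220723  0.08187296]
```

Emit:
carry_out([
  [0, 0.06, 0.12, 0, 0, 0],
  [0, 0.12, 0.25, 0, 0, 0],
  [0, 0.19, 0.4, 0, 0, 0],
  [0, 0.25, 0.53, 0, 0, 0],
  [0, 0.31, 0.66, 0, 0, 0],
  [0, 0.37, 0.78, 0, 0, 0],
  [0, 0.41, 0.86, 0, 0, 0],
  [0, 0.438, 0.92, 0, 0, 0],
  [0, 0.438, 0.92, 0, 0, 0],
  [0, 0.438, 0.92, 0, 0, 0],
])

```text
time_s: 3.2
position: [0.5792, 0.1627, 0.0575]
tcp_rot: [[-0.88, 0.43, -0.201], [0.475, 0.798, -0.372], [0.0, -0.423, -0.906]]
force: [0.5, 0.9, 0.7]
opening: 0.004
```

Run:
```python
from plan import *
st=bot.read_state(); print(st["time_s"],st["position"],st["force"])
for n in("wrist","side","scene"):
    im=bot.capture(n); cv2.imwrite(f"pics/{n}2.png",im)
    if n=="side": cv2.imwrite("pics/d_crop2.png",cv2.resize(im[120:270,230:400],None,fx=4,fy=4,interpolation=cv2.INTER_CUBIC))
for g in (.04,.02,.01,.005,0): print(g,row(tcp(40,g),Rt()))
for p in (35,30,25,20,15,10,5,0,-5,-10): print(p,row(tcp(p),Rt()))
```

```text
3.2 [0.57917176 0.16266936 0.05754781] [0.5454477  0.92642064 0.65641753]
0.04 [ 0.003  0.     0.008 -0.    -0.001 -0.001]
0.02 [ 0.003 -0.096 -0.018 -0.    -0.001 -0.001]
0.01 [ 0.003 -0.145 -0.031 -0.    -0.001 -0.001]
0.005 [ 0.003 -0.169 -0.037 -0.    -0.001 -0.001]
0 [ 0.003 -0.193 -0.044 -0.    -0.001 -0.001]
35 [ 0.003 -0.228 -0.055 -0.    -0.001 -0.001]
30 [ 0.003 -0.265 -0.064 -0.    -0.001 -0.001]
25 [ 0.003 -0.302 -0.069 -0.    -0.001 -0.001]
20 [ 0.003 -0.328 -0.072 -0.    -0.001 -0.001]
15 [ 0.002 -0.354 -0.072 -0.    -0.001 -0.001]
10 [ 0.002 -0.381 -0.07  -0.    -0.001 -0.001]
5 [ 0.002 -0.407 -0.066 -0.    -0.001 -0.001]
0 [ 0.002 -0.432 -0.059 -0.    -0.001 -0.001]
-5 [ 0.002 -0.457 -0.05  -0.    -0.001 -0.001]
-10 [ 0.002 -0.481 -0.039 -0.    -0.001 -0.001]
```

View pics/d_crop2.png

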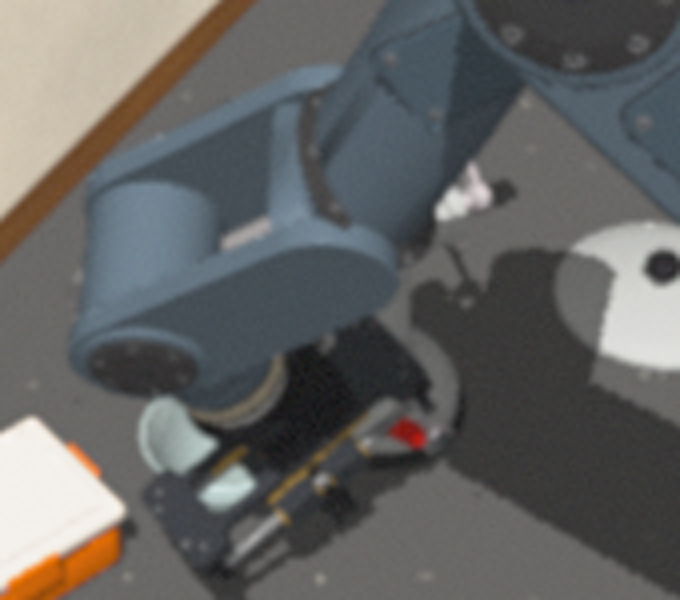

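View pics/wrist2.png

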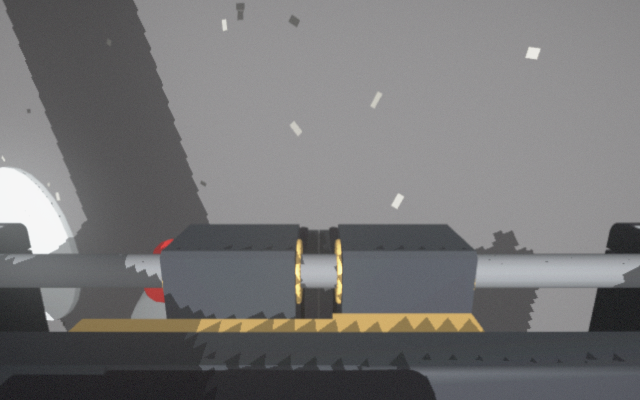

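View pics/scene2.png

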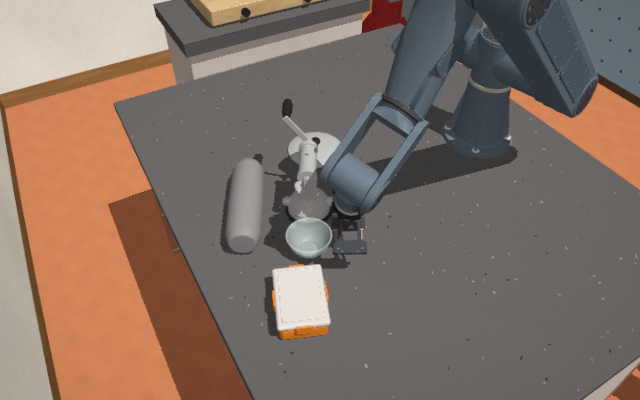

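Emit:
carry_out([
  [0, -0.04, -0.005, 0, 0, 0],
  [0, -0.08, -0.012, 0, 0, 0],
  [0, -0.12, -0.025, 0, 0, 0],
  [0, -0.15, -0.033, 0, 0, 0],
  [0, -0.16, -0.036, 0, 0, 0],
  [0, -0.16, -0.036, 0, 0, 0],
])

```text
time_s: 4.1
position: [0.5668, 0.1399, 0.0778]
tcp_rot: [[-0.88, 0.43, -0.2], [0.474, 0.798, -0.372], [0.0, -0.422, -0.906]]
force: [0.2, 0.3, 0.5]
opening: 0.004
```

Run:
```python
from plan import *
st=bot.read_state(); print(st["time_s"],st["position"],st["force"],S.T@st["force"])
im=bot.capture("side"); cv2.imwrite("pics/d_crop3.png",cv2.resize(im[180:260,280:380],None,fx=7,fy=7,interpolation=cv2.INTER_CUBIC))
for g in (.005,0): print(g,row(tcp(40,g),Rt()))
for p in (35,30,25,20,15,10,5,0,-5,-10): print(p,row(tcp(p),Rt()))
```

```text
4.1 [0.56683198 0.13992063 0.0778083 ] [0.18767894 0.3144539  0.47210619] [0.01680666 0.36581714 0.47210619]
0.005 [ 0.003 -0.009 -0.001  0.    -0.001 -0.001]
0 [ 0.003 -0.033 -0.008  0.    -0.001 -0.001]
35 [ 0.003 -0.069 -0.02   0.    -0.001 -0.001]
30 [ 0.003 -0.105 -0.028  0.    -0.001 -0.001]
25 [ 0.003 -0.142 -0.033  0.    -0.001 -0.001]
20 [ 0.003 -0.168 -0.036  0.    -0.001 -0.001]
15 [ 0.002 -0.195 -0.036  0.    -0.001 -0.001]
10 [ 0.002 -0.221 -0.034  0.    -0.001 -0.001]
5 [ 0.002 -0.247 -0.03   0.    -0.001 -0.001]
0 [ 0.002 -0.273 -0.023  0.    -0.001 -0.001]
-5 [ 0.002 -0.298 -0.014  0.    -0.001 -0.001]
-10 [ 0.002 -0.322 -0.004  0.    -0.001 -0.001]
```

View pics/d_crop3.png

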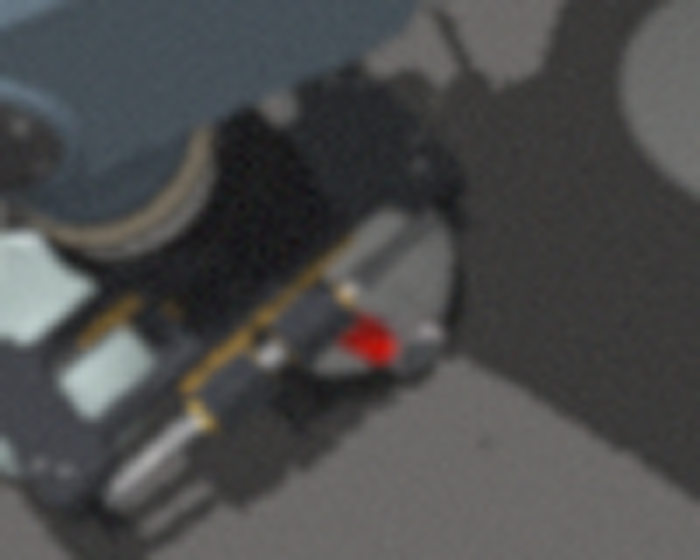

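Emit:
carry_out([
  [0, -0.015, -0.003, 0, 0, 0],
  [0, -0.03, -0.007, 0, 0, 0],
  [0, -0.045, -0.012, 0, 0, 0],
  [0, -0.06, -0.017, 0, 0, 0],
  [0, -0.075, -0.022, 0, 0, 0],
  [0, -0.09, -0.025, 0, 0, 0],
  [0, -0.105, -0.028, 0, 0, 0],
  [0, -0.105, -0.028, 0, 0, 0],
])

```text
time_s: 5.15
position: [0.559, 0.1255, 0.0919]
tcp_rot: [[-0.88, 0.43, -0.2], [0.474, 0.798, -0.372], [-0.0, -0.422, -0.907]]
force: [0.2, 1.9, 0.5]
opening: 0.005
```

Run:
```python
from plan import *
st=bot.read_state(); print(st["time_s"],st["position"],st["force"],S.T@st["force"])
im=bot.capture("side"); cv2.imwrite("pics/d_crop4.png",cv2.resize(im[180:260,280:380],None,fx=7,fy=7,interpolation=cv2.INTER_CUBIC))
for p in (30,25,20,15,10,5,0,-5,-10): print(p,row(tcp(p),Rt()))
```

```text
5.15 [0.55901927 0.12552973 0.09192659] [0.24780476 1.91337638 0.454278  ] [-0.68577628  1.80336554  0.454278  ]
30 [ 0.003 -0.     0.001  0.    -0.    -0.001]
25 [ 0.003 -0.037 -0.004  0.    -0.    -0.001]
20 [ 0.003 -0.063 -0.006  0.    -0.    -0.001]
15 [ 0.003 -0.09  -0.007  0.    -0.    -0.001]
10 [ 0.003 -0.116 -0.005  0.    -0.    -0.001]
5 [ 0.003 -0.142 -0.     0.    -0.    -0.001]
0 [ 0.003 -0.168  0.006  0.    -0.    -0.001]
-5 [ 0.003 -0.193  0.015  0.    -0.    -0.001]
-10 [ 0.003 -0.217  0.026  0.    -0.    -0.001]
```

View pics/d_crop4.png

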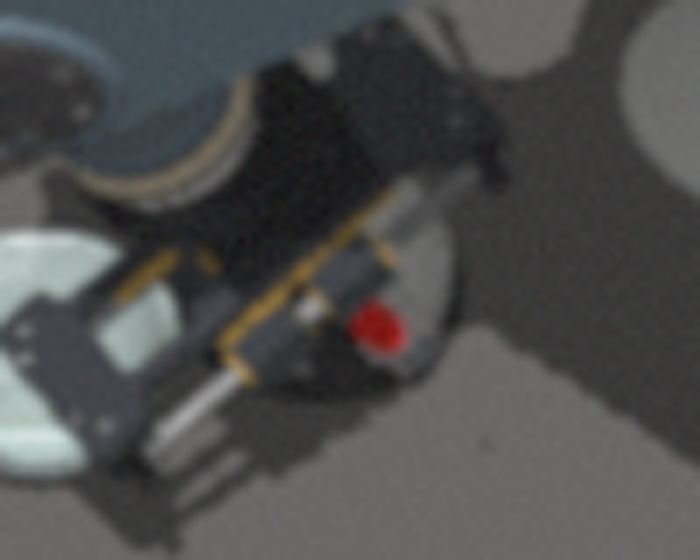

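Emit:
carry_out([
  [0, -0.015, -0.002, 0, 0, 0],
  [0, -0.03, -0.004, 0, 0, 0],
  [0, -0.045, -0.005, 0, 0, 0],
  [0, -0.06, -0.006, 0, 0, 0],
  [0, -0.075, -0.007, 0, 0, 0],
  [0, -0.09, -0.007, 0, 0, 0],
  [0, -0.103, -0.006, 0, 0, 0],
  [0, -0.116, -0.005, 0, 0, 0],
  [0, -0.116, -0.005, 0, 0, 0],
])

```text
time_s: 6.32
position: [0.549, 0.1068, 0.1026]
tcp_rot: [[-0.88, 0.43, -0.201], [0.474, 0.798, -0.372], [-0.0, -0.423, -0.906]]
force: [0.9, 1.5, 1.2]
opening: 0.008
```

Run:
```python
from plan import *
st=bot.read_state(); print(st["time_s"],st["position"],st["force"],S.T@st["force"])
im=bot.capture("side"); cv2.imwrite("pics/d_crop5.png",cv2.resize(im[180:260,280:380],None,fx=7,fy=7,interpolation=cv2.INTER_CUBIC))
for p in (10,5,0,-5,-10): print(p,row(tcp(p),Rt()))
```

```text
6.325 [0.54903177 0.10684314 0.10263508] [0.87117492 1.48789124 1.15290042] [0.06466532 1.72295806 1.15290042]
10 [ 0.003  0.002 -0.001 -0.    -0.001 -0.001]
5 [ 0.003 -0.024  0.004 -0.    -0.001 -0.001]
0 [ 0.003 -0.049  0.01  -0.    -0.001 -0.001]
-5 [ 0.003 -0.074  0.019 -0.    -0.001 -0.001]
-10 [ 0.003 -0.098  0.03  -0.    -0.001 -0.001]
```

View pics/d_crop5.png

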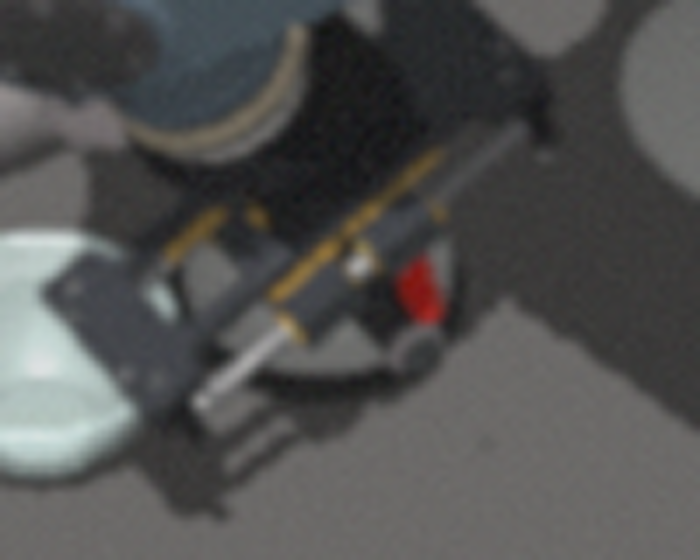

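Emit:
carry_out([
  [0, -0.013, 0.002, 0, 0, 0],
  [0, -0.025, 0.004, 0, 0, 0],
  [0, -0.038, 0.007, 0, 0, 0],
  [0, -0.05, 0.01, 0, 0, 0],
  [0, -0.062, 0.014, 0, 0, 0],
  [0, -0.074, 0.019, 0, 0, 0],
  [0, -0.085, 0.022, 0, 0, 0],
  [0, -0.085, 0.022, 0, 0, 0],
])

```text
time_s: 7.38
position: [0.5405, 0.0913, 0.1057]
tcp_rot: [[-0.88, 0.43, -0.201], [0.474, 0.797, -0.373], [0.0, -0.424, -0.906]]
force: [0.1, 0.4, -0.5]
opening: 0.007
```

Run:
```python
from plan import *
st=bot.read_state(); print(st["time_s"],st["position"],st["force"],S.T@st["force"])
im=bot.capture("side"); cv2.imwrite("pics/d_crop6.png",cv2.resize(im[180:260,280:380],None,fx=7,fy=7,interpolation=cv2.INTER_CUBIC))
for p in (10,5,0,-5,-10): print(p,row(tcp(p),Rt()))
```

```text
7.375 [0.54052705 0.09132168 0.10571574] [ 0.05524146  0.35793181 -0.45881402] [-0.12045646  0.34155093 -0.45881402]
10 [ 0.002  0.088 -0.024 -0.001 -0.001 -0.001]
5 [ 0.002  0.062 -0.019 -0.001 -0.001 -0.001]
0 [ 0.002  0.037 -0.013 -0.001 -0.001 -0.001]
-5 [ 0.002  0.012 -0.004 -0.001 -0.001 -0.001]
-10 [ 0.002 -0.012  0.007 -0.001 -0.001 -0.001]
```

View pics/d_crop6.png

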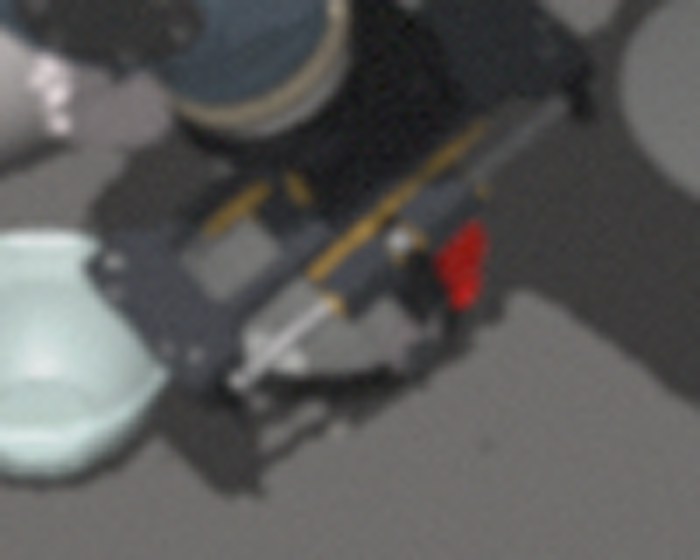

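Emit:
carry_out([
  [0.0, 0.06, 0, 0, 0, 0],
  [0.02, 0.12, 0, 0, 0, 0],
  [0.08, 0.18, -0.05, 0, 0, 0],
  [0.15, 0.2, -0.15, 0, 0, 0],
  [0.2, 0.2, -0.3, 0, 0, 0],
  [0.3, 0.2, -0.45, 0, 0, 0],
  [0.3, 0.2, -0.6, 0, 0, 0],
  [0.3, 0.2, -0.75, 0, 0, 0],
  [0.3, 0.2, -0.9, 0, 0, 0],
  [0.3, 0.2, -0.9, 0, 0, 0],
])

```text
time_s: 8.68
position: [0.5421, 0.221, 0.2551]
tcp_rot: [[-0.881, 0.431, -0.194], [0.472, 0.799, -0.371], [-0.004, -0.419, -0.908]]
force: [-0.2, 0.1, 0.7]
opening: 0.004
```

Run:
```python
from plan import *
st=bot.read_state(); print(st["time_s"],st["position"],st["force"])
for n in("wrist","side","scene"):
    im=bot.capture(n); cv2.imwrite(f"pics/{n}7.png",im)
    if n=="side": cv2.imwrite("pics/d_crop7.png",cv2.resize(im[140:260,260:400],None,fx=4,fy=4,interpolation=cv2.INTER_CUBIC))
```

```text
8.675 [0.54210199 0.22097951 0.25508893] [-0.2053662   0.06249766  0.71401026]
```

View pics/d_crop7.png

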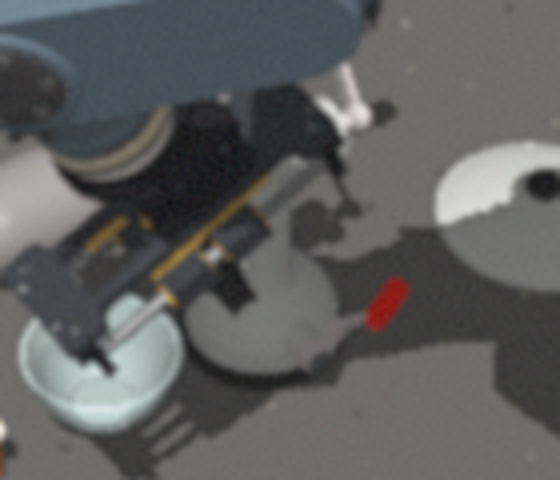

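View pics/wrist7.png

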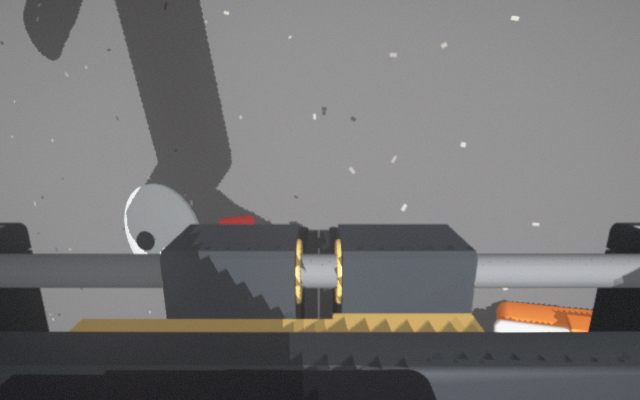

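View pics/scene7.png

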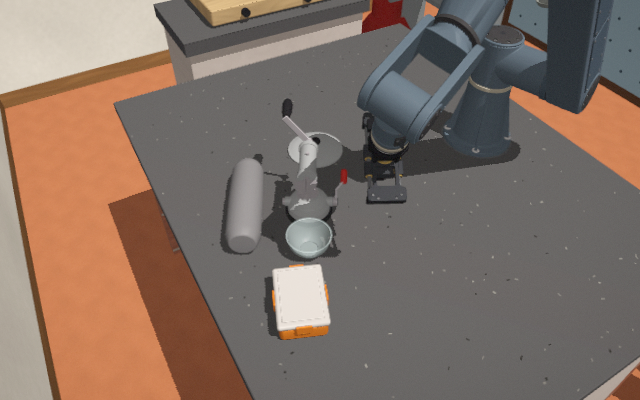

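The side and scene views show the red sleeve leaning to the crank side, at about (345,176) in the scene view. I'll check its position in numbers, and whether anything else moved.

Run:
```python
from plan import *
rs=[]
for n,b in (("scene",(330,160,365,220)),("side",(310,190,380,245))):
    im=cv2.imread(f"pics/{n}7.png"); hsv=cv2.cvtColor(im,cv2.COLOR_BGR2HSV)
    m=((hsv[...,1]>150)&((hsv[...,0]<8)|(hsv[...,0]>170))&(hsv[...,2]>70)); q=np.zeros_like(m); q[b[1]:b[3],b[0]:b[2]]=m[b[1]:b[3],b[0]:b[2]]
    y,x=np.nonzero(q); print(n,len(x),x.mean(),y.mean()); rs.append(ray(n,(x.mean(),y.mean())))
x,e=tri(rs); p=S.T@(x-C); print("sleeve in scraper frame",p,e,"lean",np.degrees(np.arctan2(p[1],p[2]-.034)))
a=cv2.imread("pics/scene0.png"); b=cv2.imread("pics/scene7.png")
# sub-pixel shifts of patches between the first and last pictures (gradient-based)
g=lambda im:cv2.GaussianBlur(cv2.cvtColor(im,cv2.COLOR_BGR2GRAY).astype(np.float32),(0,0),1)
A,B=g(a),g(b)
for nm,(x0,y0,x1,y1) in dict(bowl=(280,215,338,264),tiffin=(265,258,336,345),roller=(220,150,272,258),foot_l=(278,185,310,225),head=(294,168,322,196),lid=(284,130,350,170)).items():
    t=A[y0:y1,x0:x1]; r=cv2.matchTemplate(B[y0-4:y1+4,x0-4:x1+4],t,cv2.TM_CCOEFF_NORMED); _,v,_,l=cv2.minMaxLoc(r); print(nm,l[0]-4,l[1]-4,round(v,3))
cv2.imwrite("pics/cmp.png",np.hstack([cv2.resize(i[125:265,270:350],None,fx=4,fy=4,interpolation=cv2.INTER_CUBIC) for i in (a,b)]))
```

```text
scene 80 343.55 175.525
side 74 356.2972972972973 215.43243243243242
sleeve in scraper frame [-0.09296393 -0.04251019  0.0838837 ] [np.float64(0.0012770863848900775), np.float64(0.0012770863848898784)] lean -40.437167924519684
bowl 0 0 0.941
tiffin 0 0 1.0
roller 0 -1 0.695
foot_l -1 -1 0.883
head -1 0 0.449
lid -3 -4 0.573
```

View pics/cmp.png

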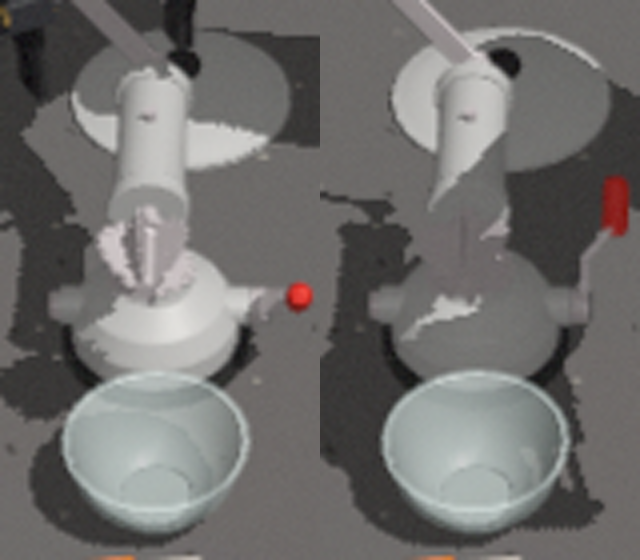

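```bash
python3 -c "
from rig import bot
print(bot.read_state()['qvel'].round(2)); print(bot.hand_in())"
```

```text
[-0.65  0.93  0.55 -0.19  0.06 -0.11]
the job is handed in; nothing more can be done
None
```

The scraper's locking lever is over the middle and locked on the crank side, and I handed the job in at about 9 s. I pushed the red sleeve along its arc with the shut fingertips, using about 2 N. It snapped over by itself, and I then backed the arm away.

**Lever:** two camera views put the sleeve 40.4° from upright on the crank side, where 40° is locked. The wrist force fell to noise level after the snap.

**Other objects:** side by side, the first and last scene pictures show the scraper, bowl and lid in the same places. The automatic match found no shift for the bowl or tiffin box. It was unreliable for the lid and the scraper's head, and weak for the roller and foot. Those four gave offsets of up to 4 px with poor scores, because the arm's shadow and the gripper changed those areas. For the lid and the scraper I relied on the side-by-side pictures. The roller showed at most a 1 px offset and looks unmoved in the full scene pictures.

**Arm at hand-in:** it was clear of everything but still settling, with joint speeds under 1 degree/s.

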